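# Set and lock the length stop of a drilling jig

### The job

Set the length stop of the drilling jig: roll its knurled wheel under a fingertip until the blue pointer stands in line with the white line on the red marker clip, then push the orange clamp lever over, away from the robot, as far as it goes, to lock the stop. Move the stop only by its wheel; grip and lift nothing, leave the other things on the bench where they lie, and come away clear at the end.

Things in the scene. Friction and masses are not known exactly. Their poses are not given: they have to be found in the camera images.
- jig: Drilling jig, bolted down, turned up to 0.25 rad: blue-grey base plate 160 (x) by 300 (y) by 15 mm. Left half: aluminium stop housing, top at 62 mm. Right end: dark drill-bush bridge, 80 mm high. Near side: fence, 37 mm high; far side: steel rule, 31 mm high. Origin: centre of the underside, on the bench; x away from the robot (fence to rule), y left along the rule, z up; axes meant below.
- wheel: Knurled steel wheel, 52 mm across, 24 mm wide, on a level axle along the jig's x, in a slot of the housing; its top 10 mm stand out. Origin: its centre, 46 mm up; turns with it. Geared to the stop: rolling its top to the jig's -y (right) moves the stop the same way, 10 mm per 26 mm of rim, and back likewise. Takes about 1.5 N at the rim; stays as left. Nothing within 40 mm of it is higher.
- wheel_top (a point): The highest point of the wheel's rim, midway across its width, 72 mm above the bench: where a fingertip rolls it. It does not turn with the wheel; its axes are the jig's.
- stop: Sliding stop, geared to the wheel: a rack bar 14 mm wide, flush in a groove of the housing's top on the near side of the wheel, and at the bar's right end a dark head, 92 (x) by 14 (y) mm, 62 mm high, with a blue pointer 3 mm wide over the rule on the far side. Slides 55 mm along the jig's y. Not to be pushed directly. Origin: under the head's right face, on the bench.
- pointer (a point): The tip of the blue pointer on the stop, on its centre line, 35 mm above the bench, just over the clip's top. It starts 14 to 40 mm to the left (+y) of the mark.
- mark (a point): The middle of the white line (3 mm wide, along the jig's x) on the red marker clip, which is 14 mm wide and clipped fast to the outer (far) half of the rule, its top 34 mm above the bench. The axes are the jig's. The pointer is set when its tip has the same y as this point.
- clamp: Clamp lever, orange arm, on an upright pivot at the housing's left end. Fully open, the arm leans 0.6 rad from the jig's +y to -x, towards the robot; pushed to +x it turns 1.2 rad to a hard end, locked, 0.6 rad past +y, away from the robot. Starts 0 to 0.25 rad from open, stays as left; about 2 N near its tip; closing it does not shift the stop. Origin: pivot, 62 mm up; y along the arm.
- clamp_pivot (a point): A point on the upright pivot axis of the clamp lever, at the height of the lever's arm, 86 mm above the bench. It lies 60 mm to the left (+y) of the wheel's centre. The hub is 24 mm across. Axes as the jig's.
- clamp_tip (a point): A point on the middle line of the lever's arm, 62 mm from the pivot axis, 86 mm above the bench. The arm is a round orange bar 13 mm thick that ends 76 mm from the pivot axis, clear above the housing (top 62 mm, ending 25 mm left of the pivot), with free space on both sides.
- gusset_a: Bystander: drilled steel plate, 95 by 70 by 4 mm, on the bench right of the jig. Leave where it is.
- gusset_b: Bystander: a second such plate, right of the jig and farther back. Leave where it is.
- punch: Bystander: blue centre punch, 115 mm long and 12 mm thick, lying on the bench just on the near side of the jig. Leave where it is.
- rivet_tin: Bystander: round aluminium tin, 68 mm across and 45 mm high, on the bench behind the left end of the jig. Leave where it is.
- tape_roll: Bystander: roll of tape, 90 mm across and 25 mm high, lying flat on the bench behind the jig. Leave where it is.
- screwdriver: Bystander: red screwdriver, 180 mm long, lying on the bench to the left. Leave where it is.
- cordless_drill: Bystander: black and red cordless drill lying on its side, about 280 by 200 by 75 mm, on the bench far to the left. Leave where it is.

How it is judged (in metres and radians):
On the way, in this order (a step that is already met when the one before it is completed fails the run):
1. the pointer stands on the mark, within 2 mm, while the clamp lever is still open (y of pointer in the frame of mark between -0.002 and 0.002 m and x of clamp_tip in the frame of clamp_pivot below -0.006 m), for 0.2 s.
2. the clamp lever is pushed over to its locked end (x of clamp_tip in the frame of clamp_pivot above 0.028 m), for 0.1 s.
At the end, for the whole second after the job is handed in: The pointer's tip is within 2 mm of the mark along the rule, the clamp lever is within about 0.13 rad of its locked end (the point clamp_tip at least 28 mm beyond the pivot, away from the robot; 35 mm at the end), and the wheel is at rest (y of pointer in the frame of mark between -0.002 and 0.002 m and x of clamp_tip in the frame of clamp_pivot above 0.028 m and angular speed of wheel below 0.1 rad/s); the robot touches nothing.
It fails at once if the stop is pushed directly by the robot (more than 1.5 N) instead of being driven by its wheel (contact force between the arm and stop above 1.5 N).
It fails at once if the stop is pushed directly by the fingers (more than 1.5 N) instead of being driven by its wheel (contact force between the fingers and stop above 1.5 N).
It fails at once if the wheel is pinched between the fingers instead of being rolled under a fingertip (contact force between the fingers and wheel above 0.5 N and z of the grasp point in the frame of wheel_top below 0 m and horizontal distance between the grasp point and wheel_top below 0.025 m).
It fails at once if the clamp lever is pinched between the fingers instead of being pushed (distance between the grasp point and clamp_tip below 0.009 m and contact force between the fingers and clamp above 1 N).
It fails at once if a bystander on the bench is shifted or lifted by more than 15 mm (distance of any of gusset_a, gusset_b, punch, rivet_tin, tape_roll, screwdriver, cordless_drill from where it was at the start of the episode above 0.015 m).
It also fails if it takes over 64 s, if anything falls off the work surface, if the arm or the gripper's body presses on something with over 40 N, if the wrist force passes 120 N, or if a joint passes its speed limit or range.

### The arm

A 7-joint arm with a two-finger parallel gripper is mounted at the origin on the work surface. World frame = base frame: x ahead of the robot, y to its left, z up, the work surface at z = 0. Lengths are in mm, angles in rad, forces in N, time in s.
With the tool pointing down it reaches from about 425 to 875 mm from the base axis. Payload 9.9 kg.
Tool frame: the origin (TCP) lies at the very end of the fingers, on their centre line; the grasp point (between the pads) lies ctrl.tcp_to_grasp behind it (ctrl.tcp_to_grasp is the distance from the TCP to the grasp point, in mm); z points along the fingers, y is the direction in which the jaws open and shut (so a half turn about z gives the same grasp; the last joint's range is limited). The gripper opens to 85 mm and grips with 20 to 120 N. Pads are 22 mm wide; open, the fingers measure 114 mm over their backs; the gripper's body (76 mm by 85 mm) begins 54 mm behind the grasp point. The pads swing forward as they close: fully open they stand 13 mm farther back than shut.
Start: joints at [1.265, 0.576, 0.025, 1.437, -0.015, 1.129, -0.057], TCP at [148.495, -658.467, 231.289] pointing down, gripper open.
Joint ranges: [-2.76, 2.76], [-0.34, 2.15], [-1.52, 1.57], [0.19, 2.46], [-1.09, 4.23], [0.17, 1.99], [-2.82, 2.82]. Speed limits (rad/s): [2.22, 2.22, 3.01, 3.01, 3.14, 3.14, 3.14].

### API

Orientations are given as a unit quaternion [w, x, y, z].
In Python, from workcell import ctrl, read_camera, get_calibration, hand_in gives the robot as it stands.
- The arm moves only by the tool step_arm, never from a script. Its arguments are lists of equal length, an entry for each row: "linear": the shift along the tool's x, y, z in cm, a list of three; "turn": the turn about the tool's z in degrees; "grip": the finger opening in cm, from 0 to 8.54. In form: {"linear": [[x, y, z], ...], "turn": [turn, ...], "grip": [grip, ...]}. A call has 1 to 10 rows; each row is the pose to reach, as a shift and turn from the pose commanded when the call began, along the tool's axes at that moment; what a row does not reach only later rows make up. A row lasts 1/10 s, in which the tool goes at most 50 mm and 8.59 degrees, less where a joint would pass 70% of its speed; a pose out of reach is approached as far as the arm can. A call with a gripper value outside its range is refused whole. The fingers move at their own pace and stop on an object; the grip force is fixed at half the most. Time passes only in rows, so rows that repeat a pose let the fingers close. It gives the time, the measured TCP pose, the force and the opening at its end, in the units of the state.
- ctrl.observe(): the state, without advancing time (a new reading comes with each control period).
- read_camera(name): name is "side" or "top"; returns the picture (384x512x3 uint8, red, green, blue); there is no depth.
- get_calibration(name): a dict with "fx", "fy", "cx", "cy" (pixels), "k1" (the pictures are not rectified: a ray, as slopes to the right and down, at radius r is drawn at 1 + k1 r^2 times it, then the intrinsics apply), "cam_to_world" (4x4, takes a point from camera to world coordinates). Camera axes: x right, y down, z forward; pixel columns grow to the right and rows downward; lengths in mm; the calibration is good to about 2 mm. A picture is of the moment at which its call begins. get_calibration takes no time and is no camera call.
- hand_in(): hands the job in, once; it reports no verdict.
The state is a dict: "t": time; "qpos": joint angles; "qd": joint speeds; "tau": joint torques, N m; "ee_pos": TCP position; "eef_rot": TCP orientation; "wrist_force": force on the tool from outside, world axes, zero at the start; "ft_torque": the same for the moment, N m; "finger_gap": finger opening in mm.
Only numpy, scipy, OpenCV 4.12 (cv2) and the standard library are available. Lean on these libraries where they do the work, as an engineer would, in place of code of your own. Each camera call takes 0.05 s, during which the arm holds its last target.

## Working session

There is one attempt and no reset: what is moved stays moved. The work goes in short steps, Python scripts to look and compute and a tool call to move; the robot and the scene stay as the last step left them, time stands still between calls to the robot, and variables do not carry over. Pictures are saved under pics/ and viewed, and the job is handed in when it is done.

Besides the shell and the picture viewer there is one more tool, called after "Call:" by a JSON object that holds its "fn" and its "kwargs", one argument or row to a line. step_arm: Moves the arm, as the interface text tells. Its arguments: {"type":"object","properties":{"linear":{"type":"array","items":{"type":"array","items":{"type":"number"}}},"turn":{"type":"array","items":{"type":"number"}},"grip":{"type":"array","items":{"type":"number"}}},"required":["linear","turn","grip"]}

```bash
mkdir -p pics; ls; python3 - <<'E'
from workcell import ctrl, read_camera, get_calibration
import cv2,numpy as np
np.set_printoptions(precision=4,suppress=True)
for n in ("top","side"):
    im=read_camera(n); cv2.imwrite(f"pics/{n}0.png",im[...,::-1])
    c=get_calibration(n); print(n,{k:c[k] for k in c if k!="cam_to_world"}); print(np.array(c["cam_to_world"]))
s=ctrl.observe(); print(s, ctrl.tcp_to_grasp)
E
```

```text
pics
top {'fx': 384.4173624267269, 'fy': 384.4173624267269, 'cx': 259.2892460108712, 'cy': 197.1236936555362, 'k1': -0.0004484717977788335}
[[  -0.0224   -0.9941    0.1064  430.793 ]
 [  -0.9997    0.021    -0.015   111.6802]
 [   0.0127   -0.1067   -0.9942 1081.3063]
 [   0.        0.        0.        1.    ]]
side {'fx': 378.587944806141, 'fy': 378.587944806141, 'cx': 249.47111452231601, 'cy': 192.12331339352724, 'k1': -0.06375885413199166}
[[   0.8154   -0.3375    0.4703   79.5356]
 [  -0.5788   -0.4613    0.6725 -570.1591]
 [  -0.01     -0.8206   -0.5715  657.7438]
 [   0.        0.        0.        1.    ]]
{'t': 0.1, 'qpos': array([ 1.2652,  0.5765,  0.0248,  1.4378, -0.015 ,  1.129 , -0.0565]), 'qd': array([ 0.0006, -0.0014, -0.0001, -0.0003,  0.    , -0.0002, -0.0002]), 'tau': array([  0.006 , -76.7316,   2.2577, -28.6608,   0.0158,   0.0086,
        -0.    ]), 'ee_pos': array([ 148.4002, -658.0651,  230.5203]), 'eef_rot': array([-0.0007,  0.9939,  0.1107, -0.0001]), 'wrist_force': array([-0.1232, -1.0879,  0.1364]), 'ft_torque': array([-0.0028,  0.0105,  0.0404]), 'finger_gap': 85.73143735770194} 18.700000000000003
```

View pics/top0.png

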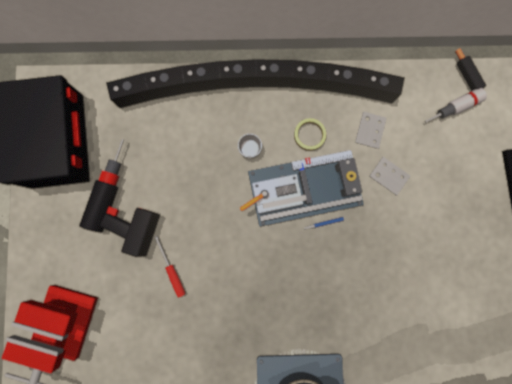

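View pics/side0.png

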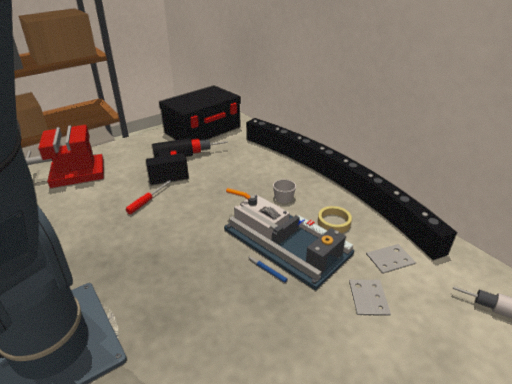

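The top view has the jig at about (305,188), with the lever near (255,201) and the clip near (315,160). I'll zoom in on it.

```bash
python3 - <<'E'
import cv2
a=cv2.imread("pics/top0.png")[140:235,235:375]; cv2.imwrite("pics/top0z.png",cv2.resize(a,None,fx=5.5,fy=5.5,interpolation=cv2.INTER_NEAREST))
a=cv2.imread("pics/side0.png")[175:285,220:360]; cv2.imwrite("pics/side0z.png",cv2.resize(a,None,fx=5.4,fy=5.4,interpolation=cv2.INTER_NEAREST))
E
```

```text
(no output)
```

View pics/top0z.png

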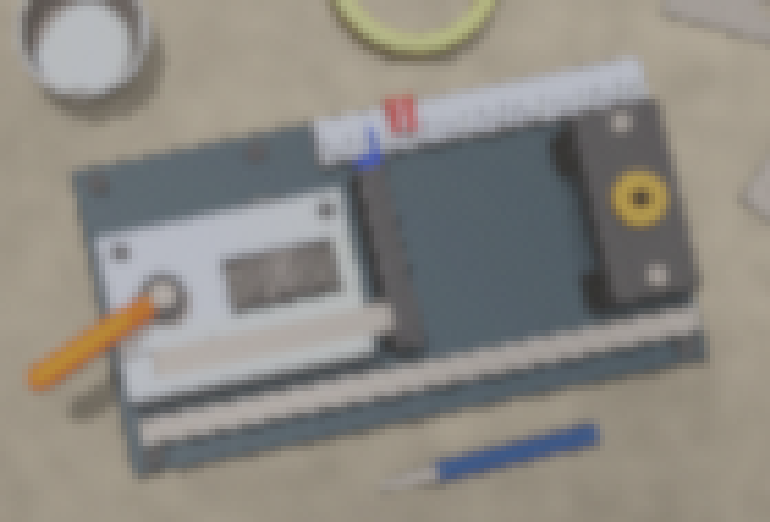

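View pics/side0z.png

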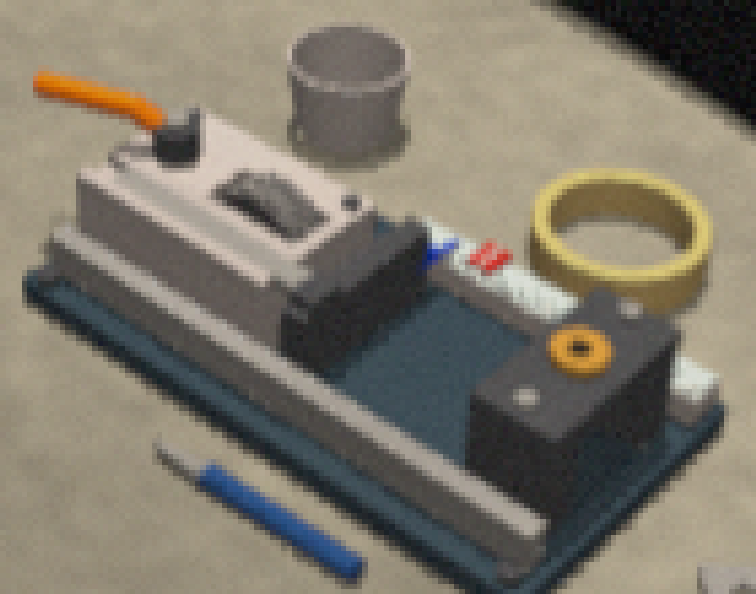

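The top zoom shows the pointer at about zoom (372,140), the red clip at (400,115), the wheel in its slot at (283,276), the pivot at (163,296), and the lever end at (38,380), which leans towards the robot. Next I'll turn these into world points.

```bash
cat > h.py <<'E'
import cv2,numpy as np
from workcell import ctrl, read_camera, get_calibration
np.set_printoptions(precision=4,suppress=True)
def ray(n,uv):
    c=get_calibration(n);K=np.array([[c["fx"],0,c["cx"]],[0,c["fy"],c["cy"]],[0,0,1.]])
    p=cv2.undistortPoints(np.array(uv,float).reshape(-1,1,2),K,np.array([c["k1"],0,0,0.])).reshape(-1,2)
    T=np.array(c["cam_to_world"]); d=np.c_[p,np.ones(len(p))]@T[:3,:3].T
    return T[:3,3],d
def plane(n,uv,z):
    o,d=ray(n,uv); return o+d*((z-o[2])/d[:,2])[:,None]
def proj(n,P):
    c=get_calibration(n);K=np.array([[c["fx"],0,c["cx"]],[0,c["fy"],c["cy"]],[0,0,1.]])
    T=np.linalg.inv(np.array(c["cam_to_world"]))
    P=np.atleast_2d(P)
    return cv2.projectPoints(P.astype(float),cv2.Rodrigues(T[:3,:3])[0],T[:3,3],K,np.array([c["k1"],0,0,0.]))[0].reshape(-1,2)
ZT=lambda u,v:(235+(u+.5)/5.5-.5,140+(v+.5)/5.5-.5)
ZS=lambda u,v:(220+(u+.5)/5.4-.5,175+(v+.5)/5.4-.5)
def fit(a,b):  # rigid: two world pts
    pass
E
python3 - <<'E'
from h import *
cor=plane("top",[ZT(75,172),ZT(135,475),ZT(705,360)],15); print("corners",cor, [np.linalg.norm(cor[1]-cor[0]),np.linalg.norm(cor[2]-cor[1])])
e=cor[1]-cor[2]; print("yaw", np.arctan2(-e[0],e[1])); c=(cor[0]+cor[2])/2; print("jig c",c)
cs=plane("side",[ZS(25,285),ZS(720,405)],15);print("side corners nearleft, farright",cs, (cs[0]+cs[1])/2)
f=plane("top",[ZT(142,437),ZT(700,320)],37); print("fence yaw",np.arctan2(-(f[0]-f[1])[0],(f[0]-f[1])[1]))
print("wheel top view",plane("top",[ZT(283,276)],70), "side",plane("side",[ZS(270,198)],72))
print("pivot",plane("top",[ZT(163,296)],93),"tip end",plane("top",[ZT(34,380)],86),plane("side",[ZS(40,82)],86))
im=cv2.imread("pics/top0.png"); hsv=cv2.cvtColor(im,cv2.COLOR_BGR2HSV)
for nm in("top","side"):
    im=cv2.imread(f"pics/{nm}0.png"); B,G,R=[im[...,i].astype(int) for i in range(3)]
    for k,m in(("blue",(B-R>60)&(B-G>60)),("red",(R-G>70)&(R-B>70)),):
        n,l,st,ce=cv2.connectedComponentsWithStats(m.astype(np.uint8))
        for i in range(1,n):
            if 220<ce[i][0]<375 and 140<ce[i][1]<300: print(nm,k,st[i],ce[i],plane(nm,[ce[i]],34.5))
E
```

```text
corners [[ 619.6995  124.964    15.    ]
 [ 464.6375   97.7796   15.    ]
 [ 516.5149 -192.9858   15.    ]] [np.float64(157.42676273135228), np.float64(295.3570721365819)]
yaw 0.17655879972645605
jig c [568.1072 -34.0109  15.    ]
side corners nearleft, farright [[ 461.3071   93.2945   15.    ]
 [ 670.3173 -163.2986   15.    ]] [565.8122 -35.0021  15.    ]
fence yaw 0.18472315849837415
wheel top view [[557.0958  24.9488  70.    ]] side [[553.6923  20.243   72.    ]]
pivot [[545.9173  83.7348  93.    ]] tip end [[508.1298 145.3351  86.    ]] [[508.0066 146.9939  86.    ]]
top blue [300 168   4   2   6] [301.8333 168.6667] [[619.4055 -23.5373  34.5   ]]
top red [306 159   1   3   3] [306. 160.] [[643.5162 -35.9374  34.5   ]]
top red [309 159   1   2   2] [309.  159.5] [[644.7593 -44.3176  34.5   ]]
side blue [299 220   5   3   8] [300.75 221.  ] [[623.9845 -22.233   34.5   ]]
side red [226 189  24  10  82] [238.1341 192.6829] [[564.5242 180.1916  34.5   ]]
side red [307 220   8   5  22] [310.1818 222.0909] [[640.6932 -39.9772  34.5   ]]
```

```bash
cat >> h.py <<'E'
YAW=0.182; W0=np.array([555.5,23.5])
def J2W(x,y,z): # jig-axis coords relative to wheel centre
    c,s=np.cos(YAW),np.sin(YAW); x,y=np.broadcast_arrays(np.asarray(x,float),np.asarray(y,float))
    return np.stack([W0[0]+c*x-s*y,W0[1]+s*x+c*y,np.full(x.shape,float(z))],-1)
def rect(nm,img,xs,ys,z=34.5):
    X,Y=np.meshgrid(xs,ys,indexing='ij'); uv=proj(nm,J2W(X,Y,z).reshape(-1,3)).reshape(X.shape+(2,)).astype(np.float32)
    return cv2.remap(img,uv[...,0],uv[...,1],cv2.INTER_LINEAR)
E
cat > m.py <<'E'
from h import *
import sys
t=sys.argv[1]
if len(sys.argv)>2:
    for n in("top","side"): cv2.imwrite(f"pics/{n}{t}.png",read_camera(n)[...,::-1])
xs=np.arange(100,50,-.5); ys=np.arange(20,-120,-.5)
for nm in("top","side"):
    r=rect(nm,cv2.imread(f"pics/{nm}{t}.png"),xs,ys).astype(float)
    cv2.imwrite(f"pics/r{nm}{t}.png",cv2.resize(r.astype(np.uint8),None,fx=2.8,fy=2.8,interpolation=cv2.INTER_NEAREST))
    bl=np.clip(r[...,0]-r[...,1:].mean(-1)-25,0,None); rd=np.clip(r[...,2]-r[...,:2].mean(-1)-25,0,None)
    print(nm,"red centroid x,y",(rd.sum(1)@xs)/rd.sum(),(rd.sum(0)@ys)/rd.sum())
    for i in range(0,len(xs),4):
        o=f"x={xs[i]:.0f}"
        if bl[i].max()>10:o+=f"  blue y={bl[i]@ys/bl[i].sum():.1f} pk={bl[i].max():.0f}"
        if rd[i].max()>10:o+=f"  red y={rd[i]@ys/rd[i].sum():.1f} pk={rd[i].max():.0f}"
        if 'y=' in o: print(o)
E
python3 m.py 0; python3 - <<'E'
import cv2,numpy as np
cv2.imwrite("pics/r0.png",np.vstack([cv2.imread(f"pics/r{n}0.png") for n in("top","side")]))
E
```

```text
top red centroid x,y 75.81607137483826 -78.14137303282881
x=84  red y=-78.3 pk=16
x=82  red y=-78.0 pk=37
x=80  red y=-78.2 pk=47
x=78  red y=-78.1 pk=52
x=76  red y=-78.1 pk=54
x=74  red y=-78.1 pk=53
x=72  red y=-78.0 pk=48
x=70  blue y=-61.3 pk=14  red y=-78.0 pk=40
x=68  blue y=-61.3 pk=20  red y=-78.3 pk=33
x=66  blue y=-61.3 pk=23  red y=-79.2 pk=20
x=64  blue y=-61.1 pk=22
x=62  blue y=-61.1 pk=24
x=60  blue y=-60.6 pk=30
x=58  blue y=-59.1 pk=42
x=56  blue y=-57.8 pk=58
x=54  blue y=-56.8 pk=58
x=52  blue y=-56.7 pk=36
side red centroid x,y 78.04836564668587 -85.24752672375466
x=100  red y=-101.8 pk=33
x=98  red y=-103.6 pk=30
x=96  red y=-104.9 pk=26
x=94  red y=-105.9 pk=20
x=92  red y=-106.5 pk=15
x=90  red y=-106.9 pk=12
x=88  red y=-107.6 pk=11
x=86  red y=-104.6 pk=12
x=84  red y=-91.2 pk=21
x=82  red y=-84.4 pk=51
x=80  red y=-80.5 pk=82
x=78  red y=-78.2 pk=110
x=76  red y=-78.3 pk=117
x=74  red y=-78.2 pk=116
x=72  red y=-78.5 pk=122
x=70  blue y=-58.0 pk=14  red y=-78.4 pk=126
x=68  blue y=-58.3 pk=36  red y=-78.2 pk=112
x=66  blue y=-58.3 pk=58  red y=-78.4 pk=120
x=64  blue y=-58.2 pk=54  red y=-78.5 pk=82
x=62  blue y=-57.4 pk=49  red y=-78.9 pk=34
x=60  blue y=-56.2 pk=52
x=58  blue y=-55.8 pk=84
x=56  blue y=-56.2 pk=78
x=54  blue y=-56.9 pk=72
x=52  blue y=-57.7 pk=62
```

View pics/r0.png

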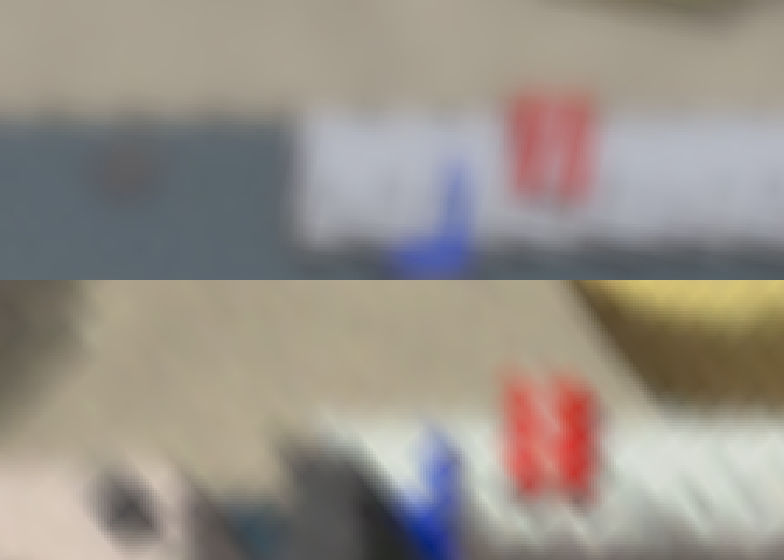

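In the top view the mark is about 17 mm to the right of the pointer, which is within the stated 14–40 mm. The wheel-to-pivot distance measures 59.8 mm against 60 given, and the yaw is about 0.18. The side view puts the pointer about 3 mm farther left, which fits it seeing the pointer's raised side face. Next I'll work out the move to above the wheel.

```bash
cat > mv.py <<'E'
from h import *
from scipy.spatial.transform import Rotation as R
def st():
    s=ctrl.observe(); w,x,y,z=s["eef_rot"]; return s,R.from_quat([x,y,z,w]).as_matrix()
def to(x,y,z):
    "jig-axis coords rel. to wheel centre, z above bench -> tool shift cm"
    s,M=st(); d=J2W(x,y,z)-s["ee_pos"]; print("shift cm",M.T@d/10,"turn deg to align tool x with jig x:",np.degrees(np.arctan2(M[1,0],M[0,0])-YAW))
def where():
    s,M=st(); d=s["ee_pos"]-J2W(0,0,0); c,q=np.cos(YAW),np.sin(YAW); print("t",s["t"],"jig rel",c*d[0]+q*d[1],-q*d[0]+c*d[1],d[2],"F",s["wrist_force"],"gap",s["finger_gap"])
E
python3 -c "
from mv import *
to(0,10,130);where()"
```

```text
shift cm [ 54.7497 -58.5128  10.1344] turn deg to align tool x with jig x: 2.2829427576978447
t 0.1 jig rel -523.7371700772425 -596.6243089626647 230.5202851712687 F [-0.1232 -1.0879  0.1364] gap 85.73143735770194
```

Call:
{"fn": "step_arm", "kwargs": {
  "linear": [
    [54.7,-58.5,0],
    [54.7,-58.5,0],
    [54.7,-58.5,0],
    [54.7,-58.5,0],
    [54.7,-58.5,0],
    [54.7,-58.5,0],
    [54.7,-58.5,0],
    [54.7,-58.5,0],
    [54.7,-58.5,0],
    [54.7,-58.5,0]
  ],
  "turn": [2.3,2.3,2.3,2.3,2.3,2.3,2.3,2.3,2.3,2.3],
  "grip": [0,0,0,0,0,0,0,0,0,0]
}}

```text
t: 1.1
ee_pos: [401.8, -225.2, 231.3]
eef_rot: [0.0, 0.996, 0.091, 0.0]
wrist_force: [1.8, -0.8, 0.1]
finger_gap: -0.2
```

```bash
python3 -c "
from mv import *
to(0,10,130);where()"
```

```text
shift cm [ 19.6064 -22.6905  10.1301] turn deg to align tool x with jig x: -0.032770050614140254
t 1.1 jig rel -196.19368757680192 -216.78208002995765 231.32405314369288 F [ 1.8386 -0.805   0.1298] gap -0.1742810016375903
```

Call:
{"fn": "step_arm", "kwargs": {
  "linear": [
    [18,-21,0],
    [18,-21,0],
    [18,-21,0],
    [18,-21,0],
    [18,-21,0],
    [18,-21,0],
    [18,-21,0],
    [18,-21,0],
    [18,-21,0],
    [18,-21,0]
  ],
  "turn": [0,0,0,0,0,0,0,0,0,0],
  "grip": [0,0,0,0,0,0,0,0,0,0]
}}

```text
t: 2.1
ee_pos: [539.9, 10.4, 231.3]
eef_rot: [0.0, 0.996, 0.09, -0.0]
wrist_force: [0.6, 0.1, 0.4]
finger_gap: 0.1
```

```bash
python3 -c "
from mv import *
to(0,10,110);where()"
```

```text
shift cm [ 1.7721 -2.0124 12.1316] turn deg to align tool x with jig x: -0.14915837054386882
t 2.1 jig rel -17.72426556918215 -10.017406849714025 231.33310169726388 F [0.6319 0.1211 0.4192] gap 0.08423051532679941
```

Call:
{"fn": "step_arm", "kwargs": {
  "linear": [
    [1.8,-2.0,5],
    [1.8,-2.0,10],
    [1.8,-2.0,12.1],
    [1.8,-2.0,12.1],
    [1.8,-2.0,12.1]
  ],
  "turn": [0,0,0,0,0],
  "grip": [0,0,0,0,0]
}}

```text
t: 2.6
ee_pos: [554.6, 34.1, 111.0]
eef_rot: [0.0, 0.996, 0.09, -0.0]
wrist_force: [0.3, -1.2, 1.5]
finger_gap: 0.2
```

```bash
python3 -c "
from mv import *
to(0,10,80);where()
a=read_camera('side')[...,::-1]; cv2.imwrite('pics/s1.png',a)
cv2.imwrite('pics/s1z.png',cv2.resize(a[130:285,200:360],None,fx=3.8,fy=3.8,interpolation=2))
print(proj('side',J2W([0],[10],80)),proj('side',[[*J2W(0,0,0)[:2],72]]))"
```

```text
shift cm [-0.0993  0.058   3.0961] turn deg to align tool x with jig x: -0.08887207461581738
t 2.6 jig rel 1.00220295437113 10.58651836434058 110.96098735209603 F [ 0.2569 -1.2146  1.4949] gap 0.15124315045601855
[[266.4833 206.2031]] [[269.3667 210.3642]]
```

View pics/s1z.png

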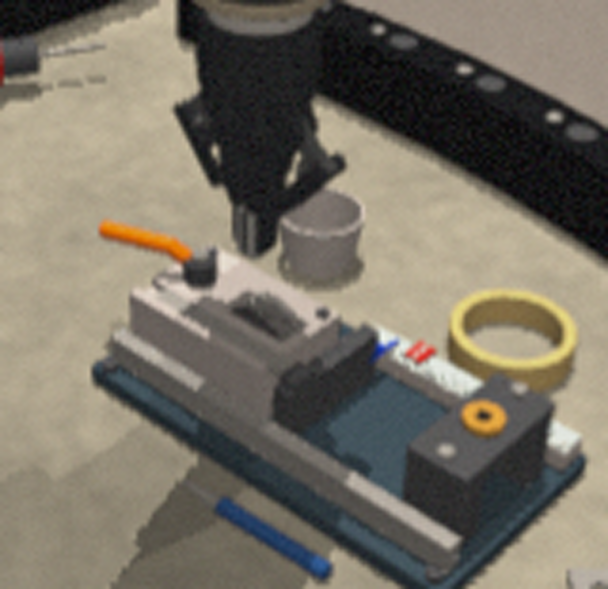

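The fingers are shut and over the wheel's slot, at zoom (250,250), and the lever and stop have not moved. I'll come down slowly now until I feel the wheel.

Call:
{"fn": "step_arm", "kwargs": {
  "linear": [
    [-0.1,0.3,2.0],
    [-0.1,0.3,3.4],
    [-0.1,0.3,3.5],
    [-0.1,0.3,3.5]
  ],
  "turn": [0,0,0,0],
  "grip": [0,0,0,0]
}}

```text
t: 3.05
ee_pos: [554.9, 31.6, 76.9]
eef_rot: [0.0, 0.996, 0.09, 0.001]
wrist_force: [-0.6, 0.3, -0.1]
finger_gap: 0.2
```

```bash
python3 -c "
from mv import *
where()"
```

```text
t 3.05 jig rel 0.8751600489488762 8.1206684332996 76.8818256644098 F [-0.5941  0.2942 -0.1336] gap 0.15979808459658168
```

Call:
{"fn": "step_arm", "kwargs": {
  "linear": [
    [0,0,0.1],
    [0,0,0.2],
    [0,0,0.2]
  ],
  "turn": [0,0,0],
  "grip": [0,0,0]
}}

```text
t: 3.35
ee_pos: [554.3, 31.8, 73.8]
eef_rot: [-0.0, 0.996, 0.091, 0.0]
wrist_force: [-0.5, 0.3, 0.7]
finger_gap: 0.0
```

Call:
{"fn": "step_arm", "kwargs": {
  "linear": [
    [0,0,0.1],
    [0,0,0.1]
  ],
  "turn": [0,0],
  "grip": [0,0]
}}

```text
t: 3.55
ee_pos: [554.0, 31.8, 72.3]
eef_rot: [-0.0, 0.996, 0.091, 0.0]
wrist_force: [-0.5, -0.5, 0.1]
finger_gap: -0.3
```

Call:
{"fn": "step_arm", "kwargs": {
  "linear": [
    [0,0,0.1],
    [0,0,0.1]
  ],
  "turn": [0,0],
  "grip": [0,0]
}}

```text
t: 3.75
ee_pos: [554.1, 31.8, 71.9]
eef_rot: [0.0, 0.996, 0.091, 0.0]
wrist_force: [-2.0, 0.6, 8.5]
finger_gap: 0.2
```

Call:
{"fn": "step_arm", "kwargs": {
  "linear": [
    [0,0,0.1],
    [0,0,0.1]
  ],
  "turn": [0,0],
  "grip": [0,0]
}}

```text
t: 3.95
ee_pos: [554.2, 31.7, 71.8]
eef_rot: [0.0, 0.996, 0.091, 0.0]
wrist_force: [-5.2, -0.9, 20.2]
finger_gap: 0.1
```

I touched the wheel at z≈72 as expected, with about 20 N on it. Now the first rolling stroke, to the right.

Call:
{"fn": "step_arm", "kwargs": {
  "linear": [
    [0,0.3,0],
    [0,0.6,0],
    [0,0.9,0],
    [0,1.2,0],
    [0,1.5,0],
    [0,1.5,0]
  ],
  "turn": [0,0,0,0,0,0],
  "grip": [0,0,0,0,0,0]
}}

```text
t: 4.55
ee_pos: [557.1, 16.3, 71.4]
eef_rot: [0.0, 0.996, 0.09, 0.001]
wrist_force: [-3.0, -1.8, 14.5]
finger_gap: 0.1
```

```bash
cat > m2.py <<'E'
import sys;from h import *
t=sys.argv[1]
o=[]
for n in("top","side"):
    a=read_camera(n)[...,::-1]; cv2.imwrite(f"pics/{n}{t}.png",a)
    b=a[135:235,240:360] if n=="top" else a[175:275,230:350]
    o.append(cv2.resize(b,None,fx=3.3,fy=4.6,interpolation=2) if 0 else cv2.resize(b,None,fx=3.3,fy=3.3,interpolation=2))
cv2.imwrite(f"pics/b{t}.png",np.hstack(o))
E
python3 m2.py 2; python3 m.py 2; python3 -c "
from mv import *
where()"
```

```text
top red centroid x,y nan nan
side red centroid x,y 78.34219074015664 -85.61802475018287
x=100  red y=-101.3 pk=34
x=98  red y=-102.8 pk=34
x=96  red y=-104.3 pk=32
x=94  red y=-105.7 pk=26
x=92  red y=-106.4 pk=20
x=90  red y=-106.5 pk=16
x=88  red y=-106.4 pk=14
x=86  red y=-100.1 pk=14
x=84  red y=-90.3 pk=28
x=82  red y=-85.3 pk=56
x=80  red y=-81.8 pk=92
x=78  red y=-78.6 pk=126
x=76  red y=-78.3 pk=131
x=74  red y=-78.2 pk=126
x=72  blue y=-63.7 pk=16  red y=-78.3 pk=132
x=70  blue y=-63.8 pk=38  red y=-78.3 pk=135
x=68  blue y=-64.5 pk=60  red y=-78.0 pk=122
x=66  blue y=-64.4 pk=72  red y=-78.2 pk=135
x=64  blue y=-64.1 pk=66  red y=-78.3 pk=94
x=62  blue y=-63.8 pk=66  red y=-78.9 pk=42
x=60  blue y=-63.2 pk=84
x=58  blue y=-62.6 pk=97
x=56  blue y=-62.6 pk=84
x=54  blue y=-63.3 pk=79
x=52  blue y=-64.0 pk=65
t 4.65 jig rel 0.21212329409006636 -7.412307048312889 71.42419566939624 F [-3.7222 -2.0866 14.6329] gap -0.09645338170612823m.py:11: RuntimeWarning: invalid value encountered in scalar divide
  print(nm,"red centroid x,y",(rd.sum(1)@xs)/rd.sum(),(rd.sum(0)@ys)/rd.sum())
```

View pics/b2.png

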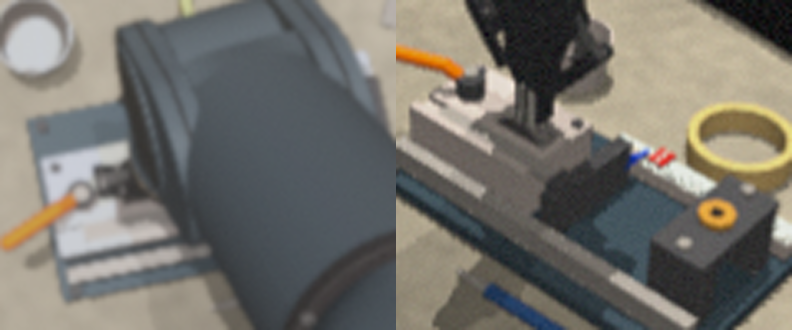

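The side view shows the pointer, at zoom (640,157), moved about 6 mm right. A 15.2 mm stroke should give 5.9 mm, so there was no slip. I'll lift, go back, and do the second stroke.

Call:
{"fn": "step_arm", "kwargs": {
  "linear": [
    [0,0,-1.0],
    [0,0,-1.2],
    [0,-1.5,-1.2],
    [0,-1.5,-1.2],
    [0,-1.5,-0.3],
    [0,-1.5,0],
    [0,-1.5,0]
  ],
  "turn": [0,0,0,0,0,0,0],
  "grip": [0,0,0,0,0,0,0]
}}

```text
t: 5.35
ee_pos: [554.4, 32.5, 71.6]
eef_rot: [-0.0, 0.996, 0.091, 0.001]
wrist_force: [-6.1, 3.1, 26.6]
finger_gap: -0.4
```

Call:
{"fn": "step_arm", "kwargs": {
  "linear": [
    [0,0.3,0],
    [0,0.6,0],
    [0,0.9,0],
    [0,1.2,0],
    [0,1.5,0],
    [0,1.5,0]
  ],
  "turn": [0,0,0,0,0,0],
  "grip": [0,0,0,0,0,0]
}}

```text
t: 5.95
ee_pos: [557.5, 15.7, 71.2]
eef_rot: [0.001, 0.996, 0.09, 0.001]
wrist_force: [-3.3, -2.3, 20.4]
finger_gap: 0.3
```

Call:
{"fn": "step_arm", "kwargs": {
  "linear": [
    [0,0,-3],
    [0,0,-6],
    [0,5,-6],
    [0,10,-6],
    [0,15,-6],
    [0,20,-6],
    [0,24,-6],
    [0,24,-6],
    [0,24,-6]
  ],
  "turn": [0,0,0,0,0,0,0,0,0],
  "grip": [0,0,0,0,0,0,0,0,0]
}}

```text
t: 6.85
ee_pos: [599.4, -220.2, 128.9]
eef_rot: [-0.0, 0.996, 0.089, -0.001]
wrist_force: [0.2, 1.4, -0.1]
finger_gap: -0.0
```

```bash
python3 m2.py 3; python3 m.py 3; python3 -c "
from mv import *
where()"
```

```text
top red centroid x,y 77.00300131636683 -78.8421588415972
x=84  red y=-78.3 pk=17
x=82  red y=-78.0 pk=38
x=80  red y=-78.2 pk=48
x=78  red y=-78.2 pk=52
x=76  red y=-78.2 pk=52
x=74  red y=-78.8 pk=50
x=72  red y=-80.3 pk=46
x=70  red y=-82.2 pk=42
x=68  blue y=-74.4 pk=10  red y=-82.2 pk=34
x=66  blue y=-74.4 pk=24  red y=-81.9 pk=22
x=64  blue y=-74.5 pk=32
x=62  blue y=-74.5 pk=30
x=60  blue y=-74.1 pk=32
x=58  blue y=-72.1 pk=42
x=56  blue y=-70.4 pk=59
x=54  blue y=-69.5 pk=62
x=52  blue y=-69.1 pk=38
side red centroid x,y 79.79357520320043 -86.83624457316122
x=100  red y=-100.1 pk=36
x=98  red y=-102.5 pk=32
x=96  red y=-104.1 pk=33
x=94  red y=-104.6 pk=27
x=92  red y=-105.0 pk=20
x=90  red y=-105.8 pk=17
x=88  red y=-104.5 pk=16
x=86  red y=-98.5 pk=16
x=84  red y=-89.6 pk=30
x=82  red y=-85.2 pk=57
x=80  red y=-81.7 pk=93
x=78  red y=-78.5 pk=128
x=76  red y=-77.9 pk=130
x=74  red y=-77.9 pk=128
x=72  red y=-78.3 pk=134
x=70  blue y=-70.3 pk=18  red y=-78.9 pk=135
x=68  blue y=-70.9 pk=51  red y=-80.0 pk=124
x=66  blue y=-71.0 pk=60  red y=-80.5 pk=134
x=64  blue y=-71.2 pk=58  red y=-80.8 pk=84
x=62  blue y=-71.3 pk=76  red y=-81.6 pk=36
x=60  blue y=-69.7 pk=58
x=58  blue y=-68.9 pk=82
x=56  blue y=-69.1 pk=88
x=54  blue y=-69.6 pk=95
x=52  blue y=-70.2 pk=85
t 6.95 jig rel 0.006655924296666171 -245.0430180144224 129.52118217281452 F [-0.1925 -0.4716  0.0007] gap -0.166344131566386
```

View pics/b3.png

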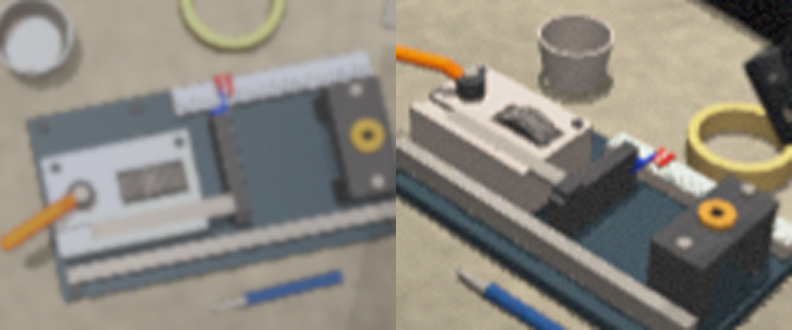

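```bash
python3 - <<'E'
from h import *
ys=np.arange(-68,-89,-1.)
for nm in("top","side"):
    for t in "03":
        im=cv2.imread(f"pics/{nm}{t}.png")
        r=rect(nm,im,np.arange(80,73.9,-.5),np.arange(-68,-89,-1.),34.).astype(float).mean(0)
        print(nm,t); print((r[:,2]-r[:,:2].mean(-1)).round().astype(int)); print(r[:,1].round().astype(int))
        b=rect(nm,im,np.arange(67,62,-.5),np.arange(-50,-89,-1.),34.).astype(float).mean(0); print("blue from -50",(b[:,0]-b[:,1:].mean(-1)).round().astype(int))
E
```

```text
top 0
[ 6 11 24 39 54 65 73 75 68 61 57 59 61 66 69 70 61 47 33 22 12]
[165 157 143 128 115 108 103 103 111 118 122 121 120 116 112 111 118 130
 142 152 162]
blue from -50 [ 10  10  10  11  12  13  16  20  25  34  43  48  44  38  31  23  16  11
   8   5   2  -1  -4  -6  -6  -7  -6  -5  -5  -7 -11 -13 -11 -10  -7  -3
   2   4   6]
top 3
[ 5 11 23 38 53 63 71 72 66 59 57 59 62 67 71 72 63 48 34 22 12]
[172 164 150 135 121 114 109 110 117 125 129 129 127 123 119 117 125 138
 150 160 170]
blue from -50 [ 10  10  11  11  10  10  10  10   9   9   8   8   9   9   9   9   9  10
  10  11  17  24  32  40  48  52  42  30  19   7  -4 -11 -10 -10  -7  -3
   1   4   6]
side 0
[ 30  47  70  93 111 114 104  90  77  71  76  92 114 130 134 122  99  71
  48  31  21]
[164 149 131 114 101 101 112 125 135 140 135 119  96  77  67  71  85 105
 125 145 161]
blue from -50 [  7  10  13  16  24  37  56  72  77  72  54  33  14   1  -6  -8  -9  -9
 -10 -14 -21 -32 -43 -51 -54 -50 -46 -43 -42 -44 -50 -54 -57 -52 -43 -32
 -22 -15 -11]
side 3
[ 24  40  64  89 110 114 105  91  78  73  79  98 122 142 149 138 112  81
  55  36  23]
[177 160 144 127 115 116 127 143 156 160 152 133 107  85  74  78  94 118
 141 164 181]
blue from -50 [ -2  -1   0   0   0  -1  -2  -3  -3  -4  -5  -5  -3  -1   2   6  11  19
  35  56  76  86  80  52  18 -14 -35 -43 -46 -51 -57 -62 -64 -59 -49 -36
 -24 -17 -12]
```

Combining both views, about 4.5 mm is left, which is roughly 12 mm of rim. I'll go back for a third stroke.

Call:
{"fn": "step_arm", "kwargs": {
  "linear": [
    [0,-5,0],
    [0,-10,0],
    [0,-15,0],
    [0,-20,0],
    [0,-25.0,0],
    [0,-25.0,0],
    [0,-25.0,3],
    [0,-25.0,4],
    [0,-25.0,4],
    [0,-25.0,4]
  ],
  "turn": [0,0,0,0,0,0,0,0,0,0],
  "grip": [0,0,0,0,0,0,0,0,0,0]
}}

```text
t: 7.95
ee_pos: [554.9, 26.9, 90.6]
eef_rot: [-0.0, 0.996, 0.091, -0.0]
wrist_force: [-0.1, -0.8, 0.6]
finger_gap: 0.2
```

```bash
python3 -c "
from mv import *
where()"
```

```text
t 7.95 jig rel 0.038062353382998126 3.4917296394418558 90.59988590877738 F [-0.1288 -0.8108  0.6148] gap 0.23369554397207426
```

Call:
{"fn": "step_arm", "kwargs": {
  "linear": [
    [0,-0.2,1.0],
    [0,-0.2,1.6],
    [0,-0.2,1.9],
    [0,-0.2,2.0],
    [0,-0.2,2.0]
  ],
  "turn": [0,0,0,0,0],
  "grip": [0,0,0,0,0]
}}

```text
t: 8.45
ee_pos: [554.5, 28.7, 71.8]
eef_rot: [0.0, 0.996, 0.091, 0.0]
wrist_force: [-6.4, -0.9, 21.1]
finger_gap: -0.1
```

```bash
python3 -c "
from mv import *
where()"
```

```text
t 8.45 jig rel -0.019758424980996447 5.331684930483502 71.83653210535348 F [-6.3702 -0.8549 21.1053] gap -0.1251856236635088
```

Call:
{"fn": "step_arm", "kwargs": {
  "linear": [
    [0,0.3,0],
    [0,0.6,0],
    [0,0.9,0],
    [0,1.15,0],
    [0,1.15,0],
    [0,1.15,0]
  ],
  "turn": [0,0,0,0,0,0],
  "grip": [0,0,0,0,0,0]
}}

```text
t: 9.05
ee_pos: [556.8, 16.6, 71.5]
eef_rot: [0.0, 0.996, 0.09, 0.0]
wrist_force: [-4.8, -2.6, 16.5]
finger_gap: -0.4
```

```bash
python3 -c "
from mv import *
where()"
```

```text
t 9.05 jig rel 0.026544199868023366 -7.025768219607743 71.45772160467132 F [-4.7567 -2.6308 16.4963] gap -0.40898376959855315
```

Call:
{"fn": "step_arm", "kwargs": {
  "linear": [
    [0,0,-3],
    [0,0,-6],
    [0,5,-6],
    [0,10,-6],
    [0,15,-6],
    [0,20,-6],
    [0,24,-6],
    [0,24,-6],
    [0,24,-6]
  ],
  "turn": [0,0,0,0,0,0,0,0,0],
  "grip": [0,0,0,0,0,0,0,0,0]
}}

```text
t: 9.95
ee_pos: [599.5, -219.6, 129.7]
eef_rot: [-0.0, 0.996, 0.089, -0.0]
wrist_force: [-0.8, 1.2, -0.0]
finger_gap: -0.2
```

```bash
python3 m2.py 4; python3 m.py 4 |grep blue; python3 - <<'E'
from h import *
o=[]
for nm in("top","side"):
    im=cv2.imread(f"pics/{nm}4.png")
    o.append(cv2.resize(rect(nm,im,np.arange(95,45,-.5),np.arange(-50,-100,-.5),34.),(395,395),interpolation=0))
    b=rect(nm,im,np.arange(63,59,-.5),np.arange(-60,-95,-1.),34.).astype(float).mean(0); print("blue from -60",(b[:,0]-b[:,1:].mean(-1)).round().astype(int))
cv2.imwrite("pics/c4.png",np.hstack(o))
cv2.imwrite("pics/raw4.png",np.hstack([cv2.resize(cv2.imread("pics/top4.png")[145:185,290:335],None,fx=8.5,fy=8.5,interpolation=0),cv2.resize(cv2.imread("pics/side4.png")[205:245,285:330],None,fx=8.5,fy=8.5,interpolation=0)]))
E
```

```text
x=68  blue y=-78.7 pk=10  red y=-76.2 pk=30
x=66  blue y=-78.9 pk=16
x=64  blue y=-79.0 pk=20
x=62  blue y=-79.0 pk=28
x=60  blue y=-78.6 pk=34
x=58  blue y=-76.8 pk=45
x=56  blue y=-75.1 pk=54
x=54  blue y=-74.1 pk=53
x=52  blue y=-73.7 pk=38
x=70  blue y=-75.8 pk=15  red y=-78.3 pk=140
x=68  blue y=-76.8 pk=26  red y=-78.9 pk=134
x=66  blue y=-76.6 pk=38  red y=-79.6 pk=148
x=64  blue y=-76.3 pk=36  red y=-80.6 pk=88
x=62  blue y=-75.5 pk=56  red y=-83.6 pk=32
x=60  blue y=-74.1 pk=90
x=58  blue y=-73.7 pk=102
x=56  blue y=-73.9 pk=115
x=54  blue y=-74.5 pk=84
x=52  blue y=-75.3 pk=54
blue from -60 [ 6  7  7  8  8  8  9  9 10 10 11 12 13 15 18 24 32 41 47 53 54 42 30 20
 15 10  8  7  8  8  9  9  9  9  9]
blue from -60 [ -1  -2  -2   0   0   3   9  18  33  49  59  60  57  62  75  92  98  85
  57  28   3 -13 -22 -25 -26 -25 -20 -15 -12 -10  -9  -9  -9  -8  -8]
```

View pics/c4.png

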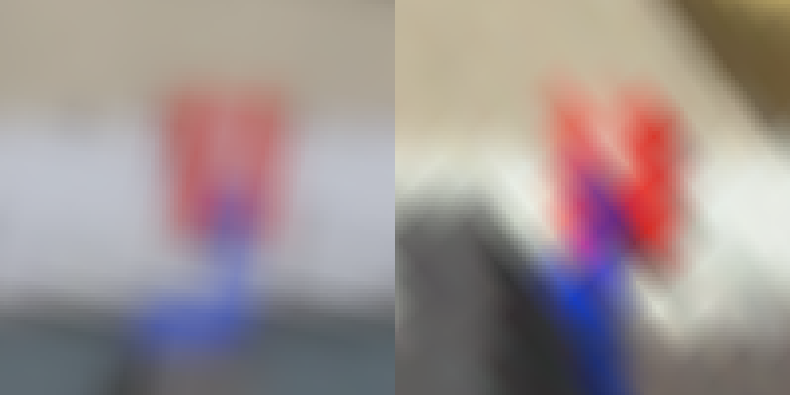

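View pics/raw4.png

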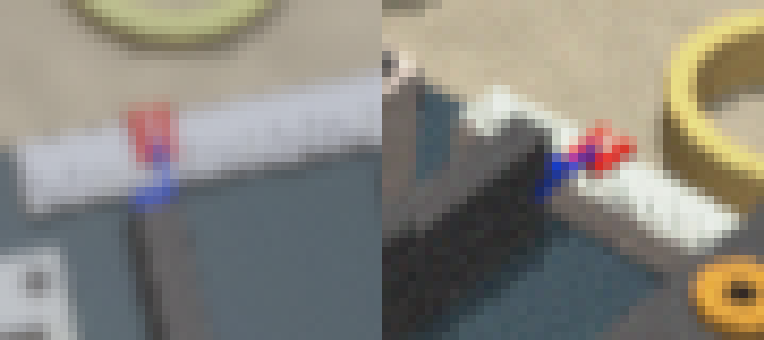

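In the rectified views the pointer lies over the white line. The top view puts it at y −79.0 against the line's −78.3, or about −0.3 to −0.5 mm once the pointer's height is allowed for. The side view agrees to within about 1 mm. That is inside the 2 mm, and the lever is still open. Next I'll go to the near side of the lever.

Call:
{"fn": "step_arm", "kwargs": {
  "linear": [
    [-1,-5,0],
    [-2,-10,0],
    [-3,-15,0],
    [-4,-20,0],
    [-5,-25,0],
    [-6,-30,0],
    [-6,-35.5,0],
    [-6,-35.5,0],
    [-6,-35.5,0],
    [-6,-35.5,0]
  ],
  "turn": [0,0,0,0,0,0,0,0,0,0],
  "grip": [0,0,0,0,0,0,0,0,0,0]
}}

```text
t: 11.05
ee_pos: [476.7, 119.5, 130.4]
eef_rot: [0.0, 0.996, 0.091, 0.0]
wrist_force: [0.3, -0.7, -0.8]
finger_gap: -0.4
```

```bash
python3 -c "
from mv import *
where(); to(-60,110,77)"
```

```text
t 11.05 jig rel -60.12520620478535 108.66237863203025 130.3999600966693 F [ 0.3072 -0.7105 -0.8199] gap -0.3775831059616766
shift cm [ 0.0127 -0.1369  5.3399] turn deg to align tool x with jig x: 0.0399687571082594
```

Call:
{"fn": "step_arm", "kwargs": {
  "linear": [
    [0,-0.1,3],
    [0,-0.1,5.3],
    [0,-0.1,5.3],
    [0,-0.1,5.3]
  ],
  "turn": [0,0,0,0],
  "grip": [0,0,0,0]
}}

```text
t: 11.45
ee_pos: [476.8, 119.4, 77.4]
eef_rot: [0.0, 0.996, 0.09, -0.0]
wrist_force: [-0.2, 0.9, 0.8]
finger_gap: -0.1
```

```bash
python3 m2.py 5; python3 -c "
from mv import *
where()
a=cv2.imread('pics/side5.png')[130:285,180:340]
cv2.imwrite('pics/s5z.png',cv2.resize(a,None,fx=3.8,fy=3.8,interpolation=2))"
```

```text
t 11.55 jig rel -59.24670150377979 109.21617406542181 78.2866302003499 F [0.0731 0.6579 0.8638] gap -0.15894208573313082
```

View pics/s5z.png

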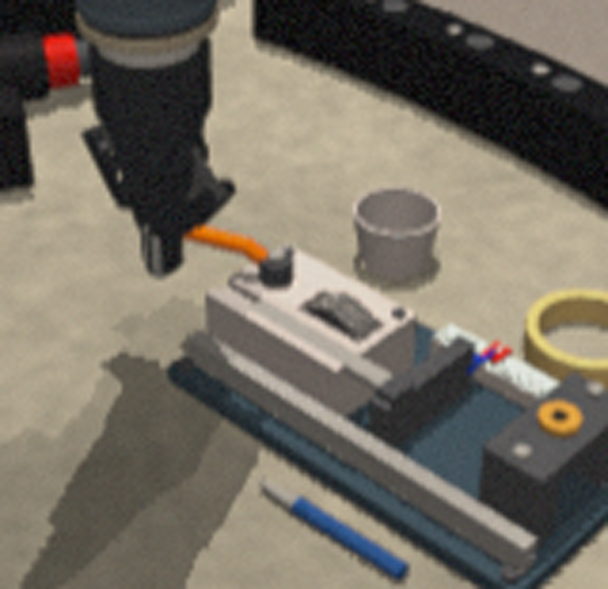

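The finger, at zoom (160,260), is on the near side of the lever, at the right height. I'll push away from the robot now.

Call:
{"fn": "step_arm", "kwargs": {
  "linear": [
    [0.8,0,0.1],
    [1.6,0,0.1],
    [2.4,0,0.1],
    [3.2,0,0.1],
    [4.0,0,0.1],
    [4.8,0,0.1],
    [5.6,0,0.1],
    [5.6,0,0.1]
  ],
  "turn": [0,0,0,0,0,0,0,0],
  "grip": [0,0,0,0,0,0,0,0]
}}

```text
t: 12.35
ee_pos: [533.1, 131.3, 76.2]
eef_rot: [-0.0, 0.996, 0.091, 0.001]
wrist_force: [0.9, 0.4, 0.5]
finger_gap: 0.1
```

Call:
{"fn": "step_arm", "kwargs": {
  "linear": [
    [0.3,0,0],
    [0.6,0,0],
    [0.6,0,0]
  ],
  "turn": [0,0,0],
  "grip": [0,0,0]
}}

```text
t: 12.65
ee_pos: [537.9, 131.4, 76.3]
eef_rot: [0.0, 0.996, 0.09, -0.0]
wrist_force: [-1.9, -1.2, -0.1]
finger_gap: 0.3
```

```bash
python3 m2.py 6; python3 -c "
from mv import *
where()"
```

```text
t 12.75 jig rel 2.20770354731161 109.57448734846555 76.36348586275665 F [-1.6239  0.8265 -0.0196] gap -0.17318538745915313
```

View pics/b6.png

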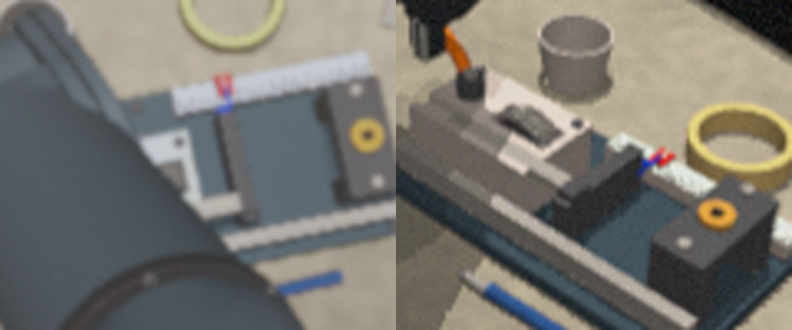

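The lever, at zoom (457,48), now points away from the robot. I'll keep pushing in small steps until it reaches the hard end.

Call:
{"fn": "step_arm", "kwargs": {
  "linear": [
    [0.3,0,0],
    [0.5,0,0],
    [0.5,0,0]
  ],
  "turn": [0,0,0],
  "grip": [0,0,0]
}}

```text
t: 13.05
ee_pos: [542.9, 133.0, 76.3]
eef_rot: [-0.0, 0.996, 0.091, 0.0]
wrist_force: [-1.5, -0.9, -0.3]
finger_gap: -0.0
```

Call:
{"fn": "step_arm", "kwargs": {
  "linear": [
    [0.3,0,0],
    [0.4,0,0],
    [0.4,0,0]
  ],
  "turn": [0,0,0],
  "grip": [0,0,0]
}}

```text
t: 13.35
ee_pos: [546.8, 133.7, 76.3]
eef_rot: [-0.0, 0.996, 0.091, 0.0]
wrist_force: [-2.5, -0.7, 0.3]
finger_gap: 0.2
```

Call:
{"fn": "step_arm", "kwargs": {
  "linear": [
    [0.3,0,0],
    [0.3,0,0]
  ],
  "turn": [0,0],
  "grip": [0,0]
}}

```text
t: 13.55
ee_pos: [548.8, 134.0, 76.1]
eef_rot: [0.0, 0.996, 0.091, -0.001]
wrist_force: [-5.2, -0.4, 2.2]
finger_gap: 0.1
```

Call:
{"fn": "step_arm", "kwargs": {
  "linear": [
    [0.3,0,0],
    [0.3,0,0]
  ],
  "turn": [0,0],
  "grip": [0,0]
}}

```text
t: 13.75
ee_pos: [549.4, 134.2, 75.8]
eef_rot: [0.001, 0.996, 0.091, -0.003]
wrist_force: [-13.0, -2.1, 5.8]
finger_gap: 0.4
```

```bash
python3 -c "
from mv import *
where()
a=read_camera('side')[...,::-1]
cv2.imwrite('pics/s7z.png',cv2.resize(a[130:250,180:340],None,fx=4,fy=4,interpolation=2))"
```

```text
t 13.75 jig rel 14.049242419214192 110.01761232060434 75.75704403212148 F [-12.9634  -2.1367   5.8252] gap 0.4027750123089152
```

View pics/s7z.png

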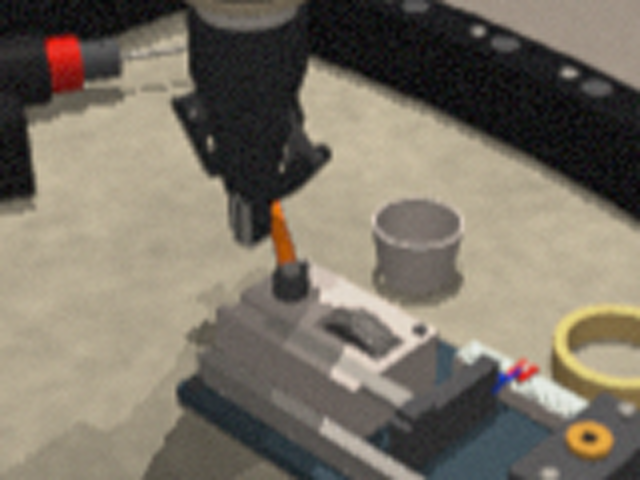

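The force rose to 13 N and the motion stopped, so that is the hard end. I'll come away and check.

Call:
{"fn": "step_arm", "kwargs": {
  "linear": [
    [-2,0,0],
    [-5,0,0],
    [-5,0,-5],
    [-5,0,-10],
    [-5,-5,-10],
    [-5,-10,-10],
    [-5,-15,-10],
    [-5,-20,-10],
    [-5,-24,-10],
    [-5,-24,-10]
  ],
  "turn": [0,0,0,0,0,0,0,0,0,0],
  "grip": [0,0,0,0,0,0,0,0,0,0]
}}

```text
t: 14.8
ee_pos: [457.6, 369.6, 176.7]
eef_rot: [-0.003, 0.995, 0.095, 0.0]
wrist_force: [0.5, -0.1, 0.3]
finger_gap: 0.0
```

```bash
python3 m2.py 8; python3 m.py 8|grep -E "blue"; python3 - <<'E'
from mv import *
where()
im=cv2.imread("pics/top8.png").astype(int); m=((im[...,2]-im[...,0]>70)&(im[...,1]-im[...,0]>20)); m[:, :235]=0;m[:150]=0;m[230:]=0;m[:,290:]=0
v,u=np.nonzero(m); P=plane("top",np.c_[u,v],86); d=P-J2W(0,60,86); c,s=np.cos(YAW),np.sin(YAW)
x=c*d[:,0]+s*d[:,1]; y=-s*d[:,0]+c*d[:,1]; print(len(u),"far pts", sorted(zip(np.hypot(x,y).round(),x.round(),y.round(),np.arctan2(x,y).round(2)))[-6:], "mean angle",np.arctan2(x.mean(),y.mean()))
for nm in("top","side"):
    im=cv2.imread(f"pics/{nm}8.png")
    for a,b in((80,74),(67,63),(63,59)):
        r=rect(nm,im,np.arange(a,b,-.5),np.arange(-68,-89,-1.),34.).astype(float).mean(0)
        print(nm,a,(r[:,2]-r[:,:2].mean(-1)).round().astype(int),(r[:,0]-r[:,1:].mean(-1)).round().astype(int))
E
```

```text
x=66  blue y=-78.9 pk=16  red y=-74.3 pk=10
x=64  blue y=-79.0 pk=21
x=62  blue y=-79.0 pk=28
x=60  blue y=-78.6 pk=34
x=58  blue y=-76.8 pk=46
x=56  blue y=-75.1 pk=56
x=54  blue y=-74.1 pk=54
x=52  blue y=-73.7 pk=38
x=70  blue y=-75.8 pk=14  red y=-79.3 pk=134
x=68  blue y=-76.8 pk=22  red y=-79.1 pk=124
x=66  blue y=-76.6 pk=34  red y=-79.7 pk=136
x=64  blue y=-76.3 pk=33  red y=-80.6 pk=80
x=62  blue y=-75.6 pk=52  red y=-83.6 pk=26
x=60  blue y=-74.1 pk=82
x=58  blue y=-73.7 pk=94
x=56  blue y=-73.9 pk=104
x=54  blue y=-74.6 pk=76
x=52  blue y=-75.3 pk=47
t 14.9 jig rel -32.59715959199629 351.2861183093767 176.28323338098988 F [ 0.3163 -0.2713  0.6195] gap 0.024370243344688056
117 far pts [(np.float64(74.0), np.float64(45.0), np.float64(59.0), np.float64(0.65)), (np.float64(75.0), np.float64(40.0), np.float64(63.0), np.float64(0.57)), (np.float64(75.0), np.float64(48.0), np.float64(59.0), np.float64(0.68)), (np.float64(76.0), np.float64(43.0), np.float64(62.0), np.float64(0.6)), (np.float64(77.0), np.float64(45.0), np.float64(62.0), np.float64(0.64)), (np.float64(78.0), np.floa
[... 378 characters left out ...]
63 [ -7  -7  -7  -7  -7  -7  -8 -12 -17 -22 -26 -30 -30 -23 -16  -9  -6  -4
  -3  -3  -4] [10 11 12 13 14 16 18 24 32 41 47 53 53 42 30 20 14 10  8  7  7]
side 80 [ 32  49  69  88 102 105  97  84  72  69  78  97 119 136 140 128 104  76
  51  32  22] [-30 -37 -45 -51 -54 -53 -49 -44 -41 -42 -48 -58 -69 -76 -78 -72 -60 -47
 -35 -27 -23]
side 67 [  5  16  31  50  64  67  54  30  12  10  20  44  76 105 121 113  90  61
  36  18   9] [ -6 -11 -15 -16  -8   9  30  50  58  52  36  10 -20 -46 -62 -61 -51 -36
 -25 -17 -13]
side 63 [-20 -27 -29 -24 -15 -12 -14 -24 -35 -34 -22  -6  11  23  29  33  34  32
  22  12   6] [ 31  47  57  57  53  58  70  85  92  80  55  28   5 -10 -19 -23 -24 -23
 -18 -14 -11]
```

View pics/b8.png

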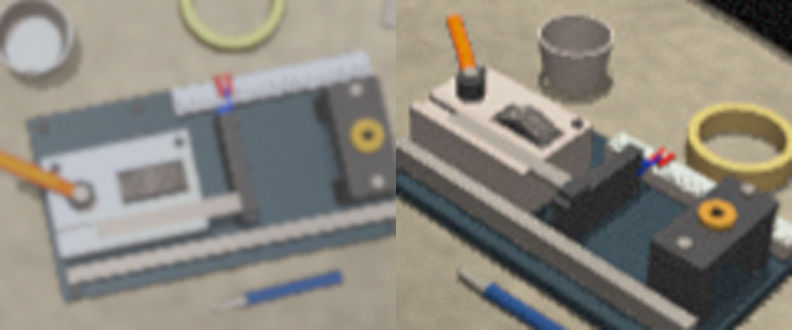

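The lever is at about 0.62 rad past +y, so it is locked. The pointer has not moved and sits between the clip's two red halves. The punch, tin and tape are where they were, so I'm handing in.

```bash
python3 -c "
from workcell import hand_in
print(hand_in())"
```

```text
the job is handed in; nothing more can be done
None
```

I set the stop, locked the clamp lever and handed the job in at about t = 15 s. No verdict was reported.

- **Stop:** I rolled the wheel in three strokes under the shut fingertips, pressing with roughly 15–25 N. The pointer moved about 18 mm to the right.
- **Lever:** I pushed it over from the near side until it met its hard end, where the force rose to 13 N. I then backed off clear to the left, and the wrist force read about zero.

**Last checks:**
- **Pointer:** The top view puts it 0.7 mm right of the white line, or about 0.3–0.5 mm once its height above the clip is allowed for. The side view, taken raw, puts it 0.5 mm left of the line, or about 0.9 mm right when corrected. The two views therefore disagree by about 1 mm, but both are within the 2 mm allowed. The reading did not change when the lever was closed.
- **Lever:** It measures about 0.62 rad past +y, and the locked end is 0.6.
- **Bystanders:** The punch, tin and tape look unmoved in the last pictures. I did not check the gussets, screwdriver or drill in a final view, but the arm felt no other contact.

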